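# Seat a punch guide on its hidden pin and hold it down

### The arm

A 7-joint arm with a two-finger parallel gripper is mounted at the origin on the work surface. World frame = base frame: x ahead of the robot, y to its left, z up, the work surface at z = 0. Lengths are in m, angles in rad, forces in N, time in s.
With the tool pointing down it reaches from about 0.425 to 0.925 m from the base axis. Payload 6.8 kg.
Tool frame: the origin (TCP) lies midway between the tips of the shut fingers; the grasp point (between the pads) lies 19 mm behind it; z points along the fingers, y is the direction in which the jaws open and shut (so a half turn about z gives the same grasp; the last joint's range is limited). The gripper opens to 85 mm and grips with 20 to 120 N. Pads are 22 mm wide; open, the fingers measure 114 mm over their backs; the gripper's body (76 mm by 85 mm) begins 54 mm behind the grasp point. The pads swing forward as they close: fully open they stand 13 mm farther back than shut.
Start: joints at [-1.226, 0.477, 0.022, 1.555, -0.011, 1.109, -0.083], TCP at [0.295, 0.607, 0.231] pointing down, gripper open.
Joint ranges: [-2.96, 2.96], [-0.34, 2.1], [-1.41, 1.46], [0.24, 2.44], [-1.37, 4.51], [0.17, 1.92], [-2.96, 2.96]. Speed limits (rad/s): [2.39, 2.39, 3.14, 3.14, 3.14, 3.14, 3.14].

### API

Orientations are given as a unit quaternion [w, x, y, z].
In Python, from station import bot gives the robot as it stands.
- The arm moves only by the shell command python3 -m jog 'ROWS' [FORCE]. ROWS is JSON, a list of rows, each a list of 3 entries, a list of its own where there are three numbers: the shift along the tool's x, y, z in mm, then the turn, a rotation vector about the tool's x, y, z in degrees, then the closure, from -1 (fully open) to 1 (shut). A call has 1 to 12 rows; each row shifts and turns the commanded pose from where the row before left it, along the tool's axes as they then stand; what a row does not reach is not made up. A row lasts 1/8 s, in which the tool goes at most 62.5 mm and 10.7 degrees, less where a joint would pass 70% of its speed; a pose out of reach is approached as far as the arm can. A call is refused whole if a number of a shift passes 62.5 or a number of a turn 10.7, either way. A call with a gripper value outside its range is refused whole. The fingers move at their own pace and stop on an object; FORCE is the grip in N (left out, the last holds). Time passes only in rows, so rows that do not move let the fingers close. It gives the time, the measured TCP pose, the force and the opening at its end, in the units of the state.
- bot.get_obs(): the state, without advancing time (a new reading comes with each control period).
- bot.read_camera(name): name is "side" or "top" or "wrist"; returns (picture, depth): 384x512x3 uint8, red, green, blue; 384x512 float32, m along the optical axis (not along the pixel's ray), 0 where there is no reading.
- bot.camera_info(name): a dict with "fx", "fy", "cx", "cy" (pixels), "world_from_camera" (4x4, takes a point from camera to world coordinates); the wrist camera has in their place "mount" (4x4, takes a point from camera to tool coordinates, whose origin is the TCP and whose axes are the flange's). Camera axes: x right, y up, looking along -z (the intrinsics and any distortion apply to the point x, -y, -z); pixel columns grow to the right and rows downward; lengths in m; the calibration is good to about 2 mm. A picture is of the moment at which its call begins: read the wrist's pose just before it. camera_info takes no time and is no camera call.
- bot.hand_in(): hands the job in, once; it reports no verdict.
Trained networks look in the newest picture that a camera, given by its name, has taken for a name from the list of things; names that differ only in an ending like _2 or _b are one class to them, and where a whole thing is asked for, a point or a joint stands for the part that bears it (a point fixed in the world has none). Each returns a list of dicts, best first, with "score" (0 to 1); they miss things now and then, are a little off and sometimes report something else, mostly with a low value. They report only what shows in the picture. A call takes as long as a camera call. They do not tell look-alikes from the thing itself.
- bot.find_in(camera, thing): "xy" ([column, row] as shares, 0 to 1, of the picture: columns of its width, rows of its height, amid what is visible of it).
- bot.cut_out(camera, thing): "pixels" (384x512 bool, what is visible of it) and "xy" ([column, row] as shares, 0 to 1, of the picture: columns of its width, rows of its height, amid what is visible of it).
- bot.landmark_of(camera, thing): "xy" ([column, row] as shares, 0 to 1, of the picture: columns of its width, rows of its height: a listed point, or the origin of a listed thing).
The state is a dict: "t": time; "q": joint angles; "joint_vel": joint speeds; "joint_torque": joint torques, N m; "eef_pos": TCP position; "tool_rot": TCP orientation; "contact_force": force on the tool from outside, world axes, zero at the start; "torque": the same for the moment, N m; "gripper_width": opening from 0.0 (shut) to 1.0 (fully open).
Only numpy, scipy, OpenCV 4.12 (cv2) and the standard library are available. Lean on these libraries where they do the work, as an engineer would, in place of code of your own. Each camera call takes 0.05 s, during which the arm holds its last target.

### The job

Raise the stiff lid of the wooden marking case by its tab until it stands leaning back a little past upright, about 105 degrees open, and leave it there. Then take the grey punch guide with the straight rib grip (not the one with the round knob), set it lengthwise front to back over the bed of the case, slide it along over the locating pin hidden beneath it until it drops on, and press it down fully home on the bed against the sprung bars. Finish while still holding it pressed down (the springs lift it otherwise), without shoving the other things on the bench about.

Things in the scene. Friction and masses are not known exactly. Their poses are not given: they have to be found in the camera images.
- case: Fixed wooden case 170 (x) x 200 (y) x 50 mm high without its lid, walls 6 mm. Origin: centre of its underside; x points from its front (tab side, facing the robot) to its hinge side, z up. Its aluminium inner floor, the bed, is 20 mm above the underside; the walls stand 30 mm above the bed.
- bed (a point): Centre of the bed's top face, axes as the case. A fixed upright steel pin stands on the bed's centre line (y = 0) at an unknown x within 12 mm either way of this point (set anew each time; visible from above with the lid up). Pin: 10 mm wide, 12 mm tall, its top 5 mm tapering to a 5 mm flat tip.
- lid (a joint): Lid angle in rad: 0 closed, grows as the front edge rises, stop at 2.2; upright is 1.57, the wanted 105 degrees is 1.83. The hinge is stiff: the lid stays wherever it is left; about 2 to 5 N at the tab moves it. It starts closed or a little open (up to 0.35).
- lid_hinge (a point): Middle of the lid's hinge axis, 85 mm behind the case's centre and 54 mm above its underside; the axis runs along the case's y.
- lid_tab (a point): Grip point on the lid's brass tab, 195 mm from the hinge axis, on the centre line. The tab lies in the lid's plane, sticks out 40 mm past the front edge (this point: 25 mm past it), is 14 mm wide (y) and 10 mm thick. Lid 170 x 200 x 8 mm. The point turns with the lid: x points from tab to hinge, y along the hinge.
- bars (a joint): How far the two grey sprung bars in the bed are pressed, in m: 0 is up, tops 5 mm above the bed; 0.005 is flush. Bars 80 mm long (case x), 12 mm wide, 24 mm either side of the centre line; about 6 N starts them, 11 N brings them flush (the guide's weight of 1.7 to 3.5 N helps).
- guide: Loose grey plastic guide: plate 90 (x) x 66 (y) x 20 mm with a straight rib on top, 60 (x) x 22 (y) x 32 mm tall; 0.17 to 0.35 kg. Origin: centre of its underside, z up; either end may face forward. Mid-underside: blind hole 12 mm wide, 2 mm chamfer, 15 mm deep. Underside above bed: 12 mm on the pin's tip, about 5 mm once dropped on, 0 when home.
- knob_guide: Bystander: another grey guide, same plate, with a round mushroom knob (38 mm wide, 48 mm high in all) instead of the rib; it has no hole underneath. Origin: centre of its underside. It may have changed places with the rib guide.
- weight: Bystander: brass cylinder 40 mm wide, 40 mm high; origin at the centre of its underside.
- jar: Bystander: amber jar 56 mm wide, 75 mm high; origin at the centre of its underside.
- mallet: Bystander: wooden mallet lying down, head 45 x 85 x 45 mm, handle 22 mm thick to the head's -x side; origin under the head's centre.
- awl: Bystander: wooden-handled awl, 160 mm long, lying flat.
- dish: Bystander: steel dish of rivets 68 mm wide, 22 mm high; origin at the centre of its underside.
- ruler: Bystander: steel ruler 30 x 200 x 4 mm lying flat; origin at the centre of its underside.
Things that resemble listed ones, but are neither listed nor needed, are in the scene too. What is shaped like the guide but purple or yellow is not meant.

How it is judged:
On the way, in this order (a step that is already met when the one before it is completed fails the run):
1. the lid stands at 105 degrees, within 10 degrees (value of joint lid between 1.66 and 2.01 rad), for 0.3 s.
2. the guide has dropped over the pin, the lid still standing (all of step 1 and x of guide in the frame of bed between -0.02 and 0.02 m and y of guide in the frame of bed between -0.006 and 0.006 m and angle between the x axis of guide and the x axis of case, either way round below 0.2 rad and angle between guide's own z axis and vertical below 0.06 rad and z of guide in the frame of bed below 0.008 m), for 0.1 s.
At the end, for the whole second after the job is handed in: Lid 95 to 115 degrees open; rib guide over the pin (within 20 mm of the bed centre lengthwise, 6 mm across), within 0.2 rad of the case direction, level, underside within 2 mm of the bed, bars pressed over 3 mm, at rest, fingers on it with over 3 N (all of step 1 and x of guide in the frame of bed between -0.02 and 0.02 m and y of guide in the frame of bed between -0.006 and 0.006 m and angle between the x axis of guide and the x axis of case, either way round below 0.2 rad and angle between guide's own z axis and vertical below 0.06 rad and z of guide in the frame of bed below 0.002 m and value of joint bars above 0.003 m and contact force between the fingers and guide above 3 N and linear speed of guide below 0.02 m/s); the arm keeps its last pose, push and grip.
It fails at once if another thing on the bench (other guide, weight, jar, mallet, awl, dish, ruler) is moved more than 30 mm (distance of any of knob_guide, weight, jar, mallet, awl, dish, ruler from where it was at the start of the episode above 0.03 m).
It also fails if it takes over 72 s, if anything falls off the work surface, if the arm or the gripper's body presses on something with over 40 N, if the wrist force passes 120 N, or if a joint passes its speed limit or range.

## Working session

There is one attempt and no reset: what is moved stays moved. The work goes in short steps, Python scripts to look and compute and a shell command to move; the robot and the scene stay as the last step left them, time stands still between calls to the robot, and variables do not carry over. Pictures are saved under pics/ and viewed, and the job is handed in when it is done.

```bash
ls -la; mkdir -p pics; python3 - <<'E'
from station import bot
import cv2,numpy as np
o=bot.get_obs()
for k,v in o.items(): print(k,np.round(v,4))
for c in ("side","top","wrist"):
    p,d=bot.read_camera(c)
    cv2.imwrite(f"pics/{c}0.png",cv2.cvtColor(p,cv2.COLOR_RGB2BGR)); np.save(f"pics/{c}0d.npy",d)
    i=bot.camera_info(c); print(c,i)
E
```

```text
total 12
drwxr-xr-x  3 agent agent 4096 Dec  7 02:43 .
drwxr-xr-x 23 root  root  4096 Dec  7 02:43 ..
drwxr-xr-x  2 agent agent 4096 Dec  7 02:43 pics
t 0.0
q [-1.2261  0.4778  0.0223  1.5565 -0.0115  1.1093 -0.0831]
joint_vel [-0.0001  0.0009  0.0005 -0.0023  0.0007  0.0009  0.0004]
joint_torque [-8.00000e-04 -5.96438e+01  1.60710e+00 -2.81212e+01  1.23000e-02
  9.20000e-03  0.00000e+00]
eef_pos [0.295  0.6064 0.2303]
tool_rot [-1.000e-04  2.244e-01  9.745e-01 -9.000e-04]
contact_force [-0.8264 -0.667  -0.0904]
torque [0.0271 0.0051 0.0032]
gripper_width 1.0021
side {'fx': 382.15344924287746, 'fy': 382.15344924287746, 'cx': 252.3289408756342, 'cy': 191.1643015147297, 'world_from_camera': array([[ 0.81512112,  0.44483251, -0.37108165,  0.16616082],
       [-0.57925723,  0.61901712, -0.53035729, -0.56153199],
       [-0.00621427,  0.64725716,  0.76224638,  0.91797682],
       [ 0.        ,  0.        ,  0.        ,  1.        ]])}
top {'fx': 363.1729310583702, 'fy': 363.1729310583702, 'cx': 248.63875694453193, 'cy': 189.57545487382706, 'world_from_camera': array([[-0.02093441,  0.99744941, -0.06823797,  0.46905579],
       [-0.99951515, -0.02245349, -0.02157101,  0.03191312],
       [-0.02304817,  0.06775331,  0.99743585,  1.33353513],
       [ 0.        ,  0.        ,  0.        ,  1.        ]])}
wrist {'fx': 321.7746453104059, 'fy': 321.7746453104059, 'cx': 255.0059832124577, 'cy': 190.9084919051833, 'mount': array([[-2.71070545e-04,  9.52871825e-01,  3.03373058e-01,
         7.80341815e-02],
       [ 9.99999963e-01,  2.61835827e-04,  7.11155861e-05,
        -6.77641130e-05],
       [-1.16698973e-05,  3.03373066e-01, -9.52871860e-01,
        -1.42900817e-01],
       [ 0.00000000e+00,  0.00000000e+00,  0.00000000e+00,
         1.00000000e+00]])}
```

View pics/top0.png

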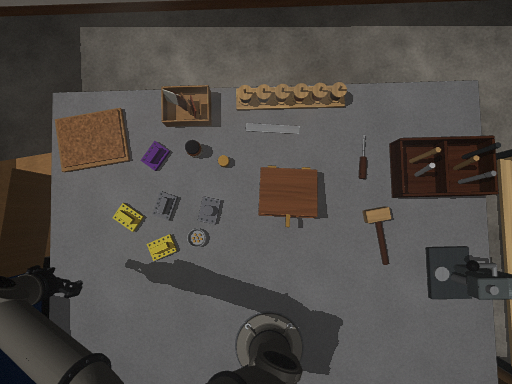

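View pics/side0.png

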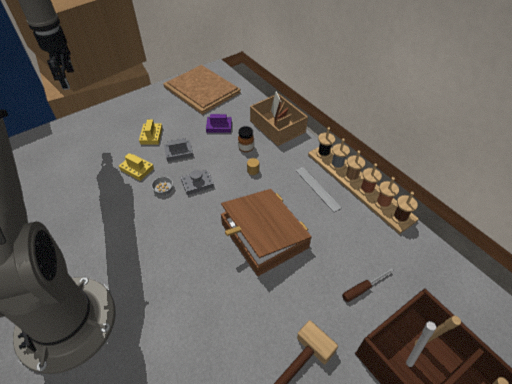

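View pics/wrist0.png

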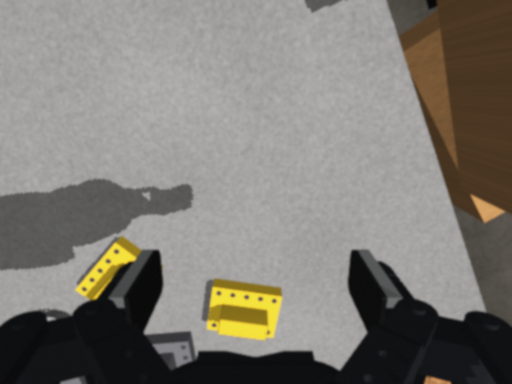

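Top view: the case is at about (288,192), with its tab at (288,220). Grey guides are at (166,205) and (209,209). Purple (155,155), yellow (128,216) and yellow (161,247) are decoys. Next: a close crop and measurements.

```bash
cat > h.py <<'E'
import numpy as np,cv2
from station import bot
from scipy.spatial.transform import Rotation as R
def Rt(q): return R.from_quat([q[1],q[2],q[3],q[0]])
def cloud(c,d=None,pose=None):
    """world points HxWx3"""
    i=bot.camera_info(c)
    if d is None:
        if c=="wrist": o=bot.get_obs(); pose=(o["eef_pos"],o["tool_rot"])
        p,d=bot.read_camera(c)
    else: p=None
    v,u=np.mgrid[0:384,0:512]
    x=(u-i["cx"])/i["fx"]*d; y=-(v-i["cy"])/i["fy"]*d
    P=np.stack([x,y,-d,np.ones_like(d)],-1)
    if c=="wrist":
        T=np.eye(4);T[:3,:3]=Rt(pose[1]).as_matrix();T[:3,3]=pose[0]
        M=T@i["mount"]
    else: M=i["world_from_camera"]
    W=(P@M.T)[...,:3]; W[d==0]=np.nan
    return p,W
def save(p,n,crop=None,s=1):
    if crop: p=p[crop[1]:crop[3],crop[0]:crop[2]]
    cv2.imwrite(n,cv2.cvtColor(cv2.resize(p,None,fx=s,fy=s,interpolation=cv2.INTER_CUBIC),cv2.COLOR_RGB2BGR))
def proj(c,P,pose=None):
    i=bot.camera_info(c)
    M=i["world_from_camera"] if c!="wrist" else None
    if c=="wrist":
        T=np.eye(4);T[:3,:3]=Rt(pose[1]).as_matrix();T[:3,3]=pose[0]; M=T@i["mount"]
    q=np.linalg.inv(M)@np.append(P,1)
    return i["cx"]+i["fx"]*q[0]/-q[2], i["cy"]-i["fy"]*q[1]/-q[2]
E
python3 - <<'E'
from h import *
p,W=cloud("top"); save(p,"pics/tc.png",(100,130,330,270),3.4)
np.save("pics/topW.npy",W)
p2,W2=cloud("side"); save(p2,"pics/sc.png",(100,100,330,290),3.2)
np.save("pics/sideW.npy",W2)
for c in("top","side"):
  WW=W if c=="top" else W2
  for t in("case","bed","lid_hinge","lid_tab","guide","knob_guide","lid"):
    try:
      for r in bot.landmark_of(c,t)[:4]:
        u,v=r["xy"][0]*512,r["xy"][1]*384
        print(c,t,round(r["score"],2),round(u,1),round(v,1),np.round(WW[int(v),int(u)],4))
    except Exception as e: print(t,e)
# case lid pts top
for (u,v) in((290,190),(270,180),(310,180),(270,205),(305,205),(288,214),(288,224)): print(u,v,np.round(W[v,u],4))
print("table",np.round(W[230,250],4),np.round(W2[300,200],4))
E
```

```text
top case 0.62 285.7 192.5 [ 0.5434 -0.066   0.0834]
top bed 0.73 374.0 213.7 [ 0.4648 -0.3777  0.049 ]
top lid_hinge 0.58 288.7 169.1 [ 0.6254 -0.0804  0.0622]
top lid_tab 0.91 288.5 222.6 [ 0.4408 -0.0718  0.1026]
top guide 0.96 166.2 201.7 [0.5227 0.3538 0.0517]
top guide 0.73 130.0 216.0 [0.4724 0.4891 0.0432]
top guide 0.72 161.3 249.3 [0.3538 0.3734 0.0482]
top guide 0.62 155.3 156.2 [0.687  0.3963 0.0386]
top knob_guide 0.87 210.6 208.7 [0.4946 0.198  0.0489]
top knob_guide 0.29 285.0 193.0 [ 0.5439 -0.0631  0.0771]
lid it knows: awl, bed, case, dish, guide, jar, knob_guide, lid_hinge, lid_tab, mallet, ruler, weight
side case 0.96 264.9 230.3 [ 0.518  -0.1104  0.0873]
side case 0.21 246.6 151.5 [0.6948 0.2295 0.0104]
side bed 0.79 263.2 233.2 [ 0.5098 -0.1171  0.0883]
side lid_hinge 0.77 289.6 214.0 [ 0.6183 -0.0933  0.0606]
side lid_tab 0.6 229.8 230.7 [ 0.4366 -0.069   0.1073]
side guide 0.98 136.2 168.3 [0.3523 0.3623 0.0228]
side guide 0.96 182.3 151.6 [0.5138 0.3497 0.0184]
side guide 0.96 220.2 124.1 [0.6913 0.3886 0.0233]
side guide 0.67 152.1 134.9 [0.4666 0.4798 0.0261]
side knob_guide 0.6 199.2 180.8 [0.4916 0.1961 0.024 ]
lid it knows: awl, bed, case, dish, guide, jar, knob_guide, lid_hinge, lid_tab, mallet, ruler, weight
290 190 [ 0.5503 -0.0839  0.0774]
270 180 [ 0.5871 -0.0159  0.0727]
310 180 [ 0.584  -0.1549  0.0713]
270 205 [ 0.4998 -0.0133  0.0851]
305 205 [ 0.4971 -0.1326  0.0878]
288 214 [ 0.4677 -0.0734  0.0931]
288 224 [ 0.4342 -0.0713  0.106 ]
table [ 0.412   0.059  -0.0049] [ 0.2949 -0.1415  0.0013]
```

View pics/tc.png

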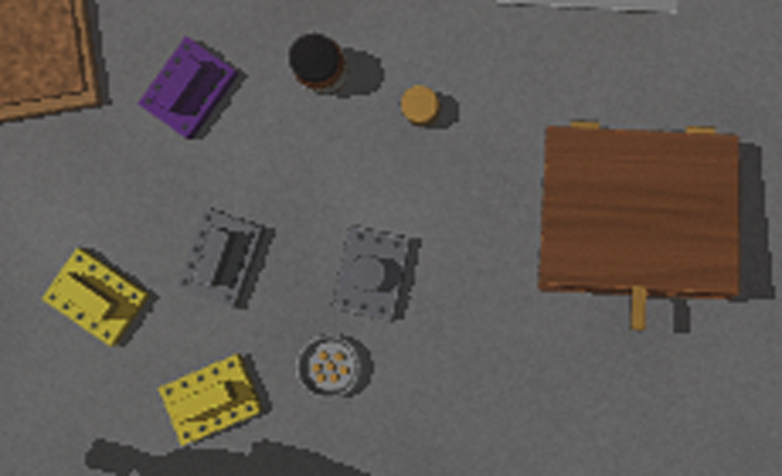

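View pics/sc.png

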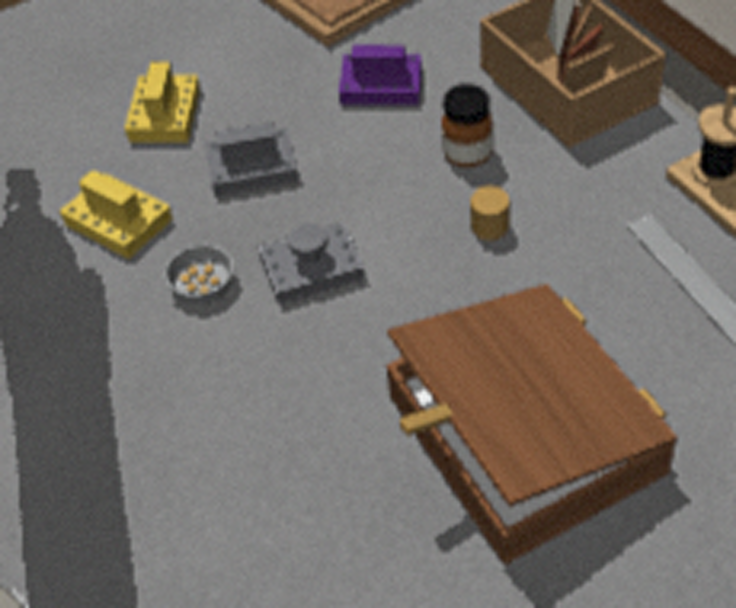

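The crops confirm two grey guides: knob guide at top (209,209) and the rib one at (166,205), which I choose. Purple (155,155) and yellow (128,216), (161,247) are excluded. The lid is slightly open with the tab at (288,222). Next I measure yaws and the tool axes.

```bash
python3 - <<'E'
from h import *
W=np.load("pics/topW.npy"); W2=np.load("pics/sideW.npy")
for c,WW in(("top",W),("side",W2)):
  for t in("case","guide"):
    for r in bot.cut_out(c,t)[:4]:
      m=r["pixels"]; P=WW[m]; P=P[~np.isnan(P).any(1)]
      if t=="case": P=P[P[:,2]>.055]
      else: P=P[P[:,2]>.008]
      rc=cv2.minAreaRect((P[:,:2]*1000).astype(np.float32))
      print(c,t,round(r["score"],2),np.round(np.array(r["xy"])*[512,384]),"rect",np.round(rc[0]),np.round(rc[1]),round(rc[2],1),len(P),"z",np.round(np.percentile(P[:,2],[5,50,95]),4))
      if t=="guide":
        Q=P[P[:,2]>.036]
        if len(Q)>20:
          rc=cv2.minAreaRect((Q[:,:2]*1000).astype(np.float32)); print("   rib",np.round(rc[0]),np.round(rc[1]),round(rc[2],1),len(Q), np.round(Q[:,2].max(),3))
# lid plane & edges
m=[r for r in bot.cut_out("top","case")][0]["pixels"]
Q=W[m];Q=Q[Q[:,2]>.06]
A=np.c_[Q[:,:2],np.ones(len(Q))]; s=np.linalg.lstsq(A,Q[:,2],rcond=None)[0]; print("lid plane top",s)
o=bot.get_obs(); print(np.round(Rt(o["tool_rot"]).as_matrix(),3))
E
```

```text
top case 0.63 [287. 192.] rect [532. -76.] [195. 209.] 85.6 2714 z [0.0595 0.0781 0.0965]
top guide 0.96 [157. 154.] rect [694. 404.] [67. 89.] 53.2 433 z [0.0148 0.0215 0.0543]
   rib [693. 403.] [24. 59.] 53.0 122 0.059
top guide 0.94 [131. 217.] rect [470. 505.] [92. 67.] 55.2 456 z [0.0148 0.0214 0.0539]
   rib [470. 504.] [62. 23.] 55.0 121 0.058
top guide 0.75 [163. 206.] rect [509. 371.] [67. 90.] 69.5 461 z [0.0151 0.0212 0.054 ]
   rib [509. 370.] [24. 59.] 70.7 119 0.057
top guide 0.58 [162. 248.] rect [358. 380.] [66. 88.] 22.4 449 z [0.0154 0.0209 0.0529]
   rib [358. 381.] [22. 61.] 21.7 113 0.061
side case 0.61 [264. 230.] rect [530. -78.] [202. 211.] 85.6 3529 z [0.06   0.0802 0.0974]
side case 0.4 [182. 151.] rect [500. 367.] [ 9. 32.] 81.6 3 z [0.0554 0.0555 0.056 ]
side guide 0.83 [178. 149.] rect [508. 367.] [73. 90.] 68.7 464 z [0.0128 0.0219 0.0531]
   rib [507. 365.] [24. 60.] 72.3 141 0.056
side guide 0.7 [149. 133.] rect [468. 501.] [94. 68.] 55.0 399 z [0.0121 0.0215 0.0534]
   rib [468. 499.] [60. 24.] 52.1 107 0.058
side guide 0.67 [135. 167.] rect [357. 376.] [68. 91.] 20.5 490 z [0.0112 0.0217 0.0534]
   rib [358. 375.] [26. 62.] 22.4 143 0.057
side guide 0.59 [217. 125.] rect [692. 400.] [72. 90.] 54.5 419 z [0.0127 0.0219 0.0535]
   rib [692. 400.] [27. 58.] 55.3 130 0.057
lid plane top [-0.23384005  0.01720174  0.20674266]
[[-0.899  0.438 -0.   ]
 [ 0.438  0.899 -0.   ]
 [-0.    -0.    -1.   ]]
```

```bash
cat >> h.py <<'E'
def Rdown(yaw_y,tilt=0):
    """tool pointing down, tool y at angle yaw_y deg in world; tilt deg about tool y"""
    a=np.radians(yaw_y); y=np.array([np.cos(a),np.sin(a),0]); z=np.array([0,0,-1.]); x=np.cross(y,z)
    return R.from_matrix(np.c_[x,y,z])*R.from_rotvec([0,np.radians(tilt),0])
def plan(goals,start=None):
    """goals: list of (pos, Rot, n)"""
    if start is None:
        o=bot.get_obs(); p=np.array(o["eef_pos"]); r=Rt(o["tool_rot"])
    else: p,r=start
    for g,rg,n in goals:
        dr=(r.inv()*rg).as_rotvec()/n; dp=(np.array(g)-p)/n
        print("goal",np.round(g,4))
        for k in range(n):
            print("  ",np.round(r.inv().apply(dp)*1000,1).tolist(),np.round(np.degrees(dr),2).tolist())
            p=p+dp; r=r*R.from_rotvec(dr)
E
python3 - <<'E'
from h import *
plan([((.45,.25,.23),Rdown(85.7),7),((.437,-.0715,.20),Rdown(85.7),6)])
E
```

```text
goal [0.45 0.25 0.23]
   [-42.2, -36.2, 0.2] [-0.0, 0.0, -3.09]
   [-40.2, -38.4, 0.2] [-0.0, 0.0, -3.09]
   [-38.0, -40.5, 0.2] [-0.0, 0.0, -3.09]
   [-35.8, -42.5, 0.2] [-0.0, 0.0, -3.09]
   [-33.5, -44.4, 0.2] [-0.0, 0.0, -3.09]
   [-31.0, -46.1, 0.2] [-0.0, 0.0, -3.09]
   [-28.5, -47.7, 0.2] [-0.0, 0.0, -3.09]
goal [ 0.437  -0.0715  0.2   ]
   [-1.9, -53.6, 5.0] [0.0, -0.0, 0.0]
   [-1.9, -53.6, 5.0] [0.0, -0.0, 0.0]
   [-1.9, -53.6, 5.0] [0.0, -0.0, 0.0]
   [-1.9, -53.6, 5.0] [0.0, -0.0, 0.0]
   [-1.9, -53.6, 5.0] [0.0, -0.0, 0.0]
   [-1.9, -53.6, 5.0] [0.0, -0.0, 0.0]
```

```bash
python3 -m jog '[[[-42,-36,0],[0,0,-3.1],-0.3],[[-40,-38,0],[0,0,-3.1],-0.3],[[-38,-40.5,0],[0,0,-3.1],-0.3],[[-36,-42.5,0],[0,0,-3.1],-0.3],[[-33.5,-44.5,0],[0,0,-3.1],-0.3],[[-31,-46,0],[0,0,-3.1],-0.3],[[-28.5,-47.7,0],[0,0,-3.1],-0.3],[[-2,-53.5,5],[0,0,0],-0.3],[[-2,-53.5,5],[0,0,0],-0.3],[[-2,-53.5,5],[0,0,0],-0.3]]'
```

```text
t: 2.35
eef_pos: [0.4444, 0.0886, 0.2165]
tool_rot: [0.0, 0.037, 0.999, 0.0]
contact_force: [0.7, -0.3, 0.1]
gripper_width: 0.65
```

```bash
python3 -m jog '[[[-2,-53.5,5],[0,0,0],-0.3],[[-2,-53.5,5],[0,0,0],-0.3],[[0,0,0],[0,0,0],-0.3],[[0,0,0],[0,0,0],-0.3]]' 40; python3 - <<'E'
from h import *
o=bot.get_obs(); pose=(o["eef_pos"],o["tool_rot"]); print(np.round(pose[0],4),np.round(Rt(pose[1]).as_matrix(),3), o["gripper_width"])
p,W=cloud("wrist"); np.save("pics/w1W.npy",W); save(p,"pics/w1.png")
for t in("lid_tab","case"):
  for r in bot.landmark_of("wrist",t)[:2]:
    u,v=np.array(r["xy"])*[512,384]; print(t,round(r["score"],2),round(u),round(v),np.round(W[int(v),int(u)],4))
  for r in bot.cut_out("wrist",t)[:1]:
    P=W[r["pixels"]];P=P[~np.isnan(P).any(1)]; rc=cv2.minAreaRect((P[:,:2]*1000).astype(np.float32)); print(rc)
E
```

```text
t: 2.85
eef_pos: [0.4407, -0.0162, 0.2065]
tool_rot: [0.0, 0.037, 0.999, 0.0]
contact_force: [-1.2, 0.2, 0.5]
gripper_width: 0.653
[ 0.4407 -0.0162  0.2065] [[-0.997  0.074  0.001]
 [ 0.074  0.997  0.   ]
 [-0.001  0.001 -1.   ]] 0.6534797099045041
lid_tab 0.73 186 193 [ 0.4373 -0.071   0.1051]
((526.1356201171875, -73.26750183105469), (263.75146484375, 201.29331970214844), 57.693145751953125)
case 0.8 214 249 [ 0.4969 -0.058   0.0904]
((530.8431396484375, -56.059814453125), (285.21966552734375, 209.48141479492188), 48.11943817138672)
```

View pics/w1.png

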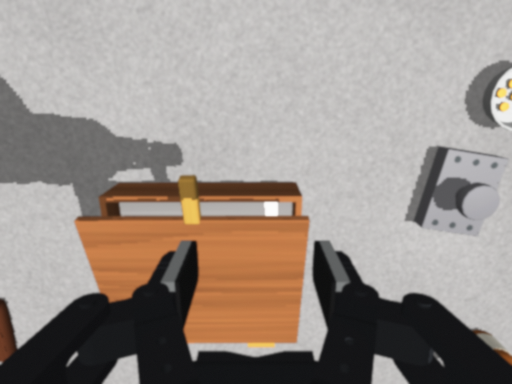

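```bash
python3 -m jog '[[[-1.5,-55,10],[0,0,0],-0.3],[[0,0,40],[0,0,0],-0.3],[[0,0,40],[0,0,0],-0.3],[[0,0,36],[0,0,0],-0.3],[[0,0,0],[0,0,0],-0.3]]' 40; python3 - <<'E'
from h import *
p,W=cloud("wrist"); save(p,"pics/w2.png")
E
```

```text
t: 3.72
eef_pos: [0.4361, -0.0711, 0.0785]
tool_rot: [-0.003, 0.037, 0.999, -0.0]
contact_force: [0.6, 0.9, -0.0]
gripper_width: 0.647
```

View pics/w2.png

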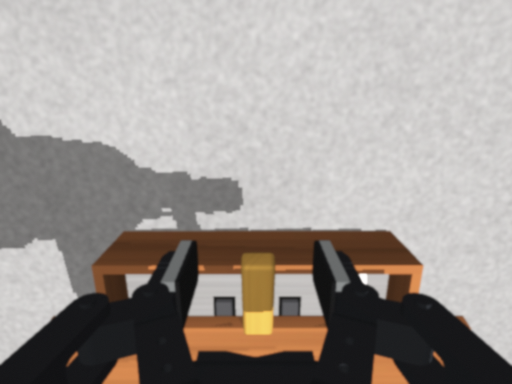

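The tab at (258,295) is centred between the fingers, so I close.

```bash
python3 -m jog '[[[0,0,0],[0,0,0],0.5],[[0,0,0],[0,0,0],1],[[0,0,0],[0,0,0],1],[[0,0,0],[0,0,0],1],[[0,0,0],[0,0,0],1]]' 30; python3 - <<'E'
from h import *
o=bot.get_obs(); p0=np.array(o["eef_pos"]);r0=Rt(o["tool_rot"]); print(p0,o["gripper_width"])
g0=p0-r0.apply([0,0,.019]); print("grasp",g0)
c=np.radians(-4.3); ux=np.array([np.cos(c),np.sin(c),0])
th0=.23; hinge_h=0.195
H=g0+ux*.195*np.cos(th0); H[2]=g0[2]-.195*np.sin(th0); print("hinge est",H)
# arc, tilt tool progressively: tool down at start, tilt about tool y
import sys
goals=[]
N=16
for k in range(1,N+1):
    th=th0+(1.83-th0)*k/N
    g=H-ux*.195*np.cos(th)+np.array([0,0,.195*np.sin(th)])
    goals.append((g+r0.apply([0,0,.019]),r0,1))
plan(goals)
E
```

```text
t: 4.4
eef_pos: [0.4389, -0.0703, 0.0812]
tool_rot: [0.001, 0.036, 0.999, 0.001]
contact_force: [-0.4, 4.6, 1.7]
gripper_width: 0.156
[ 0.4388847  -0.0702893   0.08121898] 0.15637270064054715
grasp [ 0.43884591 -0.07031804  0.10021891]
hinge est [ 0.62817641 -0.08455387  0.0557633 ]
goal [ 0.4443 -0.0707  0.1   ]
   [-5.4, 0.0, -18.7] [0.0, 0.0, 0.0]
goal [ 0.4515 -0.0712  0.1181]
   [-7.3, 0.0, -18.1] [0.0, 0.0, 0.0]
goal [ 0.4604 -0.0719  0.1353]
   [-9.0, 0.0, -17.3] [0.0, 0.0, 0.0]
goal [ 0.4711 -0.0727  0.1516]
   [-10.7, 0.0, -16.3] [0.0, 0.0, 0.0]
goal [ 0.4833 -0.0736  0.1668]
   [-12.3, -0.0, -15.1] [0.0, 0.0, 0.0]
goal [ 0.497  -0.0747  0.1807]
   [-13.7, -0.0, -13.8] [0.0, 0.0, 0.0]
goal [ 0.512  -0.0758  0.1931]
   [-15.0, -0.0, -12.4] [0.0, 0.0, 0.0]
goal [ 0.5281 -0.077   0.2039]
   [-16.2, -0.0, -10.8] [0.0, 0.0, 0.0]
goal [ 0.5453 -0.0783  0.2131]
   [-17.2, -0.0, -9.2] [0.0, 0.0, 0.0]
goal [ 0.5632 -0.0796  0.2205]
   [-18.0, -0.0, -7.4] [0.0, 0.0, 0.0]
goal [ 0.5818 -0.081   0.2261]
   [-18.7, -0.0, -5.6] [0.0, 0.0, 0.0]
goal [ 0.6009 -0.0825  0.2298]
   [-19.1, -0.0, -3.7] [0.0, 0.0, 0.0]
goal [ 0.6203 -0.0839  0.2316]
   [-19.4, -0.0, -1.7] [0.0, 0.0, 0.0]
goal [ 0.6397 -0.0854  0.2314]
   [-19.5, -0.0, 0.2] [0.0, 0.0, 0.0]
goal [ 0.659  -0.0868  0.2293]
   [-19.4, -0.0, 2.2] [0.0, 0.0, 0.0]
goal [ 0.6781 -0.0883  0.2252]
   [-19.1, -0.1, 4.1] [0.0, 0.0, 0.0]
```

```bash
python3 -m jog '[[[-2.5,0,-9.5],[0,0,0],1],[[-3,0,-9],[0,0,0],1],[[-7.3,0,-18],[0,0,0],1],[[-9,0,-17.3],[0,0,0],1],[[-10.7,0,-16.3],[0,0,0],1],[[-12.3,0,-15],[0,0,0],1],[[0,0,0],[0,0,0],1]]'; python3 - <<'E'
from h import *
p,W=cloud("side"); save(p,"pics/s3.png",(150,100,400,300),3)
E
```

```text
t: 5.28
eef_pos: [0.4826, -0.0734, 0.1665]
tool_rot: [-0.0, 0.037, 0.999, 0.001]
contact_force: [-3.2, 5.5, 5.0]
gripper_width: 0.156
```

View pics/s3.png

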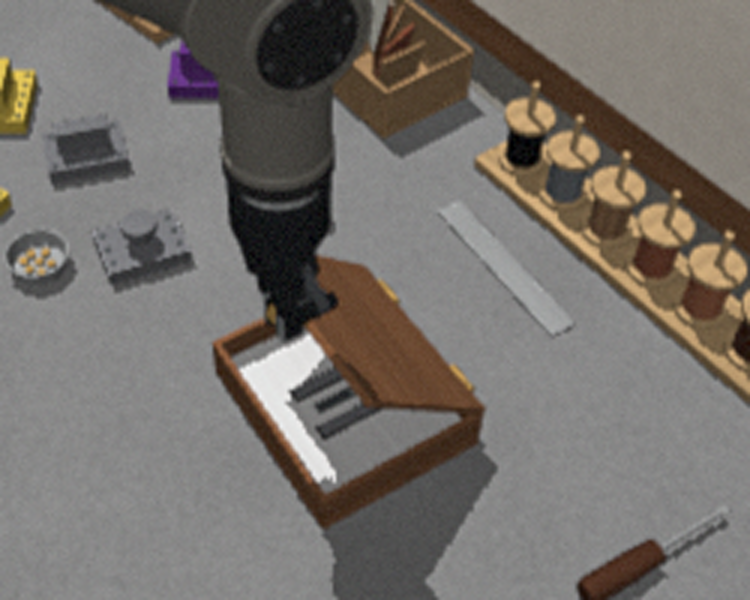

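The lid is opening with the tab held (about 0.73 rad). I continue along the arc.

```bash
python3 -m jog '[[[-13.7,0,-13.8],[0,0,0],1],[[-15,0,-12.4],[0,0,0],1],[[-16.2,0,-10.8],[0,0,0],1],[[-17.2,0,-9.2],[0,0,0],1],[[-18,0,-7.4],[0,0,0],1],[[-18.7,0,-5.6],[0,0,0],1],[[-19.1,0,-3.7],[0,0,0],1],[[-19.4,0,-1.7],[0,0,0],1],[[-19.5,0,0.2],[0,0,0],1],[[-19.4,0,2.2],[0,0,0],1],[[-19.1,0,4.1],[0,0,0],1],[[0,0,0],[0,0,0],1]]'; python3 - <<'E'
from h import *
o=bot.get_obs(); g=np.array(o["eef_pos"])-Rt(o["tool_rot"]).apply([0,0,.019])
H=np.array([0.62818,-0.08455,0.05576]); d=g-H; print(g,np.arctan2(d[2],-(d[0]*np.cos(.075)-d[1]*np.sin(.075))),np.linalg.norm(d))
p,W=cloud("side"); save(p,"pics/s4.png",(150,50,400,300),2.4)
E
```

```text
t: 6.82
eef_pos: [0.6788, -0.0875, 0.224]
tool_rot: [0.001, 0.036, 0.999, 0.001]
contact_force: [2.3, 5.5, 1.7]
gripper_width: 0.157
[ 0.67874051 -0.08751631  0.24295946] 1.8349899915707044 0.1939298888452976
```

View pics/s4.png

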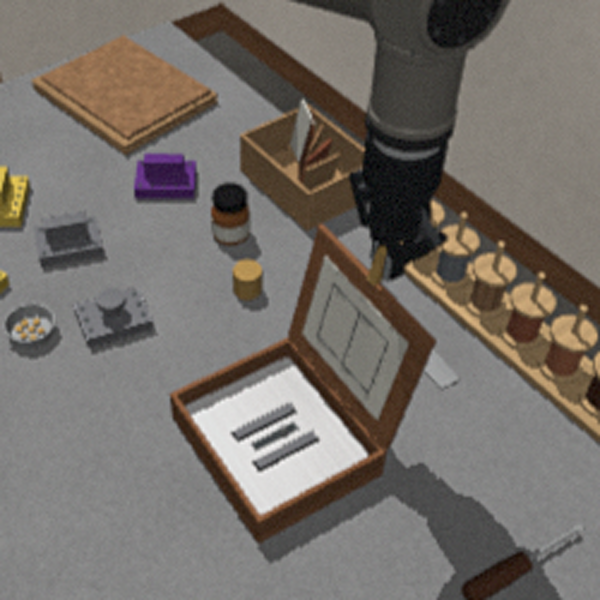

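The lid stands at about 1.83 rad by the kinematics. I release, rise, and verify by the depth plane.

```bash
python3 -m jog '[[[0,0,0],[0,0,0],0.3],[[0,0,0],[0,0,0],-0.2],[[0,0,0],[0,0,0],-0.3],[[0,0,-30],[0,0,0],-0.3],[[0,0,-50],[0,0,0],-0.3]]'; python3 - <<'E'
from h import *
p,W=cloud("side"); save(p,"pics/s5.png",(150,50,400,300),2.4); np.save("pics/s5W.npy",W)
# lid inner face points
H=np.array([0.628,-0.0846,0.055]); c=np.radians(-4.3); ux=np.array([np.cos(c),np.sin(c),0]); uy=np.array([-np.sin(c),np.cos(c),0])
d=W-H; X=d@ux;Y=d@uy;Z=d[...,2]
m=(abs(Y)<.08)&(Z>.03)&(Z<.16)&(X>-.03)&(X<.08)
P=np.c_[X[m],Y[m],Z[m]]; s=np.linalg.lstsq(np.c_[P[:,1:],np.ones(len(P))],P[:,0],rcond=None)[0]; print(len(P),s,"angle",np.pi/2+np.arctan(s[1]), np.std(P[:,0]-np.c_[P[:,1:],np.ones(len(P))]@s))
pt,Wt=cloud("top"); save(pt,"pics/t5.png",(240,140,340,240),6); np.save("pics/t5W.npy",Wt)
for c_ in("top","side"):
  for r in bot.landmark_of(c_,"bed")[:2]: print(c_,r["score"],np.array(r["xy"])*[512,384])
E
```

```text
t: 7.5
eef_pos: [0.676, -0.0895, 0.3024]
tool_rot: [-0.002, 0.037, 0.999, -0.0]
contact_force: [-0.1, 0.1, 0.9]
gripper_width: 0.651
1772 [-0.00399348  0.2121972  -0.00476183] angle 1.7798919837976819 0.0011683657578834058
top 0.84 [288.8192 192.6144]
side 0.64 [261.888  231.5136]
```

View pics/t5.png

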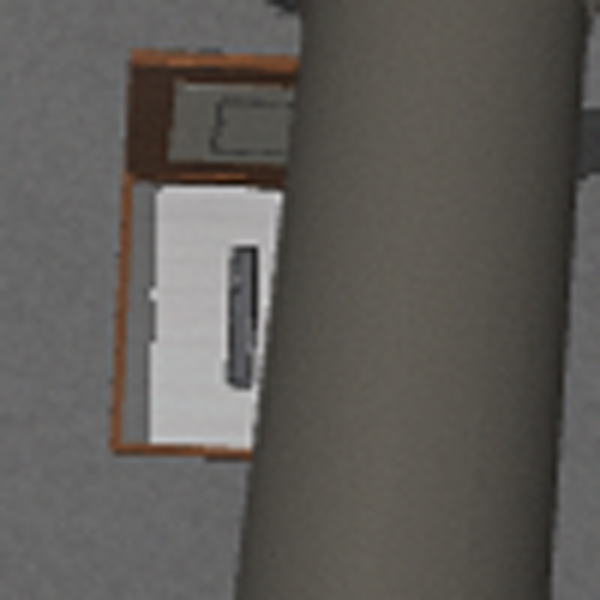

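The lid plane from depth gives 1.78 rad, against 1.83 from the grip pose; both are within the band. Next I move back over the bed to see the pin with the wrist camera.

```bash
python3 -m jog '[[[45,0,0],[0,0,0],-0.3],[[45,0,0],[0,0,0],-0.3],[[40,0,10],[0,0,0],-0.3],[[0,0,10],[0,0,0],-0.3],[[0,0,0],[0,0,0],-0.3],[[0,0,0],[0,0,0],-0.3]]'; python3 - <<'E'
from h import *
o=bot.get_obs(); print(o["eef_pos"],np.linalg.norm(o["joint_vel"]))
p,W=cloud("wrist"); save(p,"pics/w6.png",None,1.5); np.save("pics/w6W.npy",W); np.save("pics/w6p.npy",p)
for r in bot.landmark_of("wrist","bed")[:2]: print(r["score"],np.array(r["xy"])*[512,384])
E
```

```text
t: 8.45
eef_pos: [0.5486, -0.0798, 0.2833]
tool_rot: [-0.0, 0.037, 0.999, -0.0]
contact_force: [0.8, 0.0, -0.4]
gripper_width: 0.652
[ 0.54861122 -0.07978031  0.2832578 ] 0.00871547295538225
0.81 [256.    148.416]
```

View pics/w6.png

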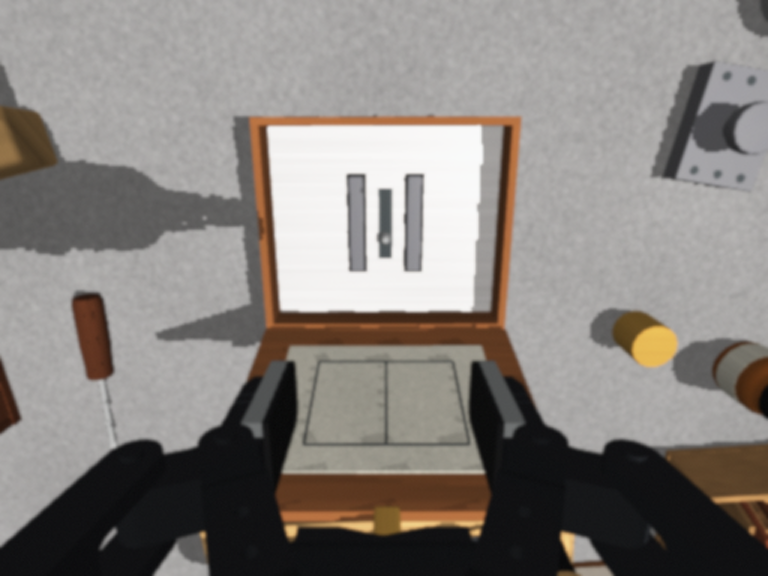

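The pin shows at about (385,238) in the 1.5x wrist picture (about (257,159) unscaled), hinge-ward of the bed centre.

```bash
python3 - <<'E'
from h import *
p=np.load("pics/w6p.npy");W=np.load("pics/w6W.npy")
save(p,"pics/w6c.png",(220,105,295,190),8)
print(np.round(W[148:172,257],4)[:, [0,2]].tolist())
print(np.round(W[159,250:265],4)[:,[1,2]].tolist())
# ray-plane intersection helper for pixel at given z
o=bot.get_obs(); i=bot.camera_info("wrist"); T=np.eye(4);T[:3,:3]=Rt(o["tool_rot"]).as_matrix();T[:3,3]=o["eef_pos"]; M=T@i["mount"]
def hit(u,v,z):
    d=M[:3,:3]@np.array([(u-i["cx"])/i["fx"],-(v-i["cy"])/i["fy"],-1]); c=M[:3,3]; return c+d*(z-c[2])/d[2]
# bed: points in the interior around z~.02
m=(W[...,2]>.012)&(W[...,2]<.024)&(W[...,0]>.46)&(W[...,0]<.62)&(W[...,1]>-.17)&(W[...,1]<.02)
Q=W[m]; print("bed z",np.median(Q[:,2]),len(Q))
# bars: grey pixels inside bed
g=p.astype(int).mean(2); mm=np.zeros(g.shape,bool); mm[110:185,222:290]=True
bar=mm&(g<190)
n,l,s,c=cv2.connectedComponentsWithStats(bar.astype(np.uint8))
for k in range(1,n):
    if s[k,4]>40:
        u,v=np.where(l==k)[::-1]; P=np.array([hit(a,b,.025) for a,b in zip(u,v)]); rc=cv2.minAreaRect((P[:,:2]*1000).astype(np.float32)); print(k,s[k],c[k],rc)
# case rim: top of walls z~.05, brown
rim=(W[...,2]>.043)&(W[...,2]<.057)&(p[...,0].astype(int)-p[...,2]>40)&(W[...,0]>.43)&(W[...,0]<.65)&(W[...,1]>-.2)&(W[...,1]<.05)
P=W[rim]; print("rim",len(P),cv2.minAreaRect((P[:,:2]*1000).astype(np.float32)),np.median(P[:,2]))
E
```

```text
[[0.5426, 0.0215], [0.5441, 0.0204], [0.5452, 0.0213], [0.5465, 0.021], [0.5476, 0.022], [0.5493, 0.0195], [0.5498, 0.0237], [0.5502, 0.0283], [0.5511, 0.0298], [0.552, 0.0316], [0.5528, 0.0338], [0.5545, 0.0318], [0.5556, 0.0326], [0.557, 0.0322], [0.5587, 0.0301], [0.5622, 0.0203], [0.5636, 0.0197], [0.5648, 0.0204], [0.5661, 0.0205], [0.5674, 0.0207], [0.5686, 0.021], [0.5699, 0.0212], [0.5716, 0.0198], [0.5728, 0.0203]]
[[-0.0868, 0.0206], [-0.0856, 0.0201], [-0.0843, 0.0201], [-0.083, 0.021], [-0.0815, 0.0307], [-0.0803, 0.0329], [-0.079, 0.0316], [-0.0778, 0.0318], [-0.0765, 0.0327], [-0.0753, 0.0317], [-0.0741, 0.0301], [-0.0728, 0.0209], [-0.0715, 0.0212], [-0.0702, 0.0189], [-0.0689, 0.0181]]
bed z 0.020171744595209984 16830
1 [231 116  14  65 810] [237.4308642  147.64691358] ((541.4749755859375, -101.79905700683594), (16.045082092285156, 81.10279846191406), 86.17855834960938)
2 [269 116  14  65 811] [275.34155364 147.67077682] ((545.0234985351562, -53.984283447265625), (16.01883888244629, 81.166015625), 86.49824523925781)
3 [251 126  11  46 448] [256.34821429 148.28571429] ((543.2276000976562, -78.33499908447266), (12.702614784240723, 57.029056549072266), 86.06570434570312)
rim 3662 ((542.8999633789062, -77.08147430419922), (200.3907928466797, 168.5802459716797), 85.73211669921875) 0.0499994603932532
```

View pics/w6c.png

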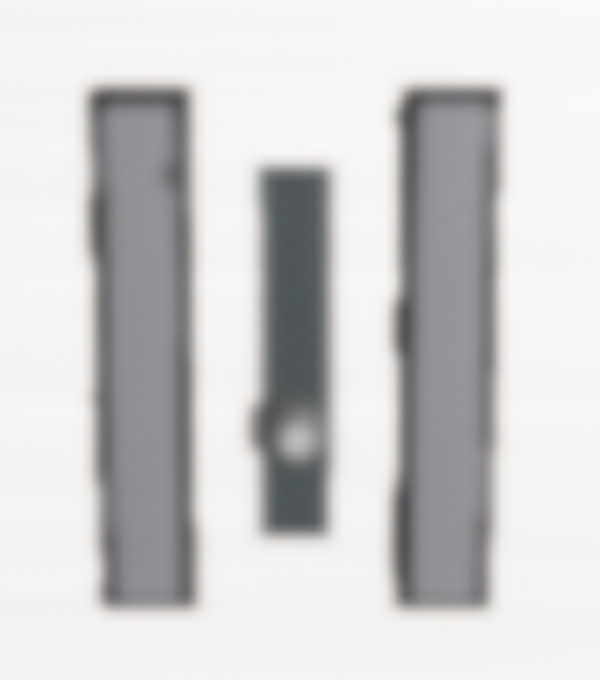

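The bed sits at z = 0.020 and the rim at 0.050, as they should. The case centre is (0.543,-0.078) with yaw about -4.1°. The pin tip is (0.5545,-0.078) at z 0.032, +11.5 mm from the bed centre, within the 12 mm allowed. On to the guide.

```bash
python3 - <<'E'
from h import *
plan([((.508,.368,.24),Rdown(70),9)])
E
```

```text
goal [0.508 0.368 0.24 ]
   [8.2, 49.3, 4.8] [-0.0, 0.0, 1.75]
   [9.7, 49.0, 4.8] [-0.0, 0.0, 1.75]
   [11.2, 48.7, 4.8] [-0.0, 0.0, 1.75]
   [12.7, 48.3, 4.8] [-0.0, 0.0, 1.75]
   [14.1, 47.9, 4.8] [-0.0, 0.0, 1.75]
   [15.6, 47.5, 4.8] [-0.0, 0.0, 1.75]
   [17.0, 47.0, 4.8] [-0.0, 0.0, 1.75]
   [18.5, 46.4, 4.8] [-0.0, 0.0, 1.75]
   [19.9, 45.8, 4.8] [-0.0, 0.0, 1.75]
```

```bash
python3 -m jog '[[[8,49,3],[0,0,1.7],-0.3],[[9.7,49,5],[0,0,1.7],-0.3],[[11.2,48.7,5],[0,0,1.7],-0.3],[[12.7,48.3,5],[0,0,1.8],-0.3],[[14,48,5],[0,0,1.8],-0.3],[[15.6,47.5,5],[0,0,1.8],-0.3],[[17,47,5],[0,0,1.8],-0.3],[[18.5,46.4,5],[0,0,1.8],-0.3],[[20,45.8,5],[0,0,1.8],-0.3],[[0,0,0],[0,0,0],-0.3],[[0,0,0],[0,0,0],-0.3]]'; python3 - <<'E'
from h import *
o=bot.get_obs(); print(o["eef_pos"],np.linalg.norm(o["joint_vel"]), np.round(Rt(o["tool_rot"]).as_matrix(),3).tolist())
p,W=cloud("wrist"); save(p,"pics/w7.png",None,1.5); np.save("pics/w7W.npy",W)
c=np.array([.508,.369]); d=np.linalg.norm(W[...,:2]-c,axis=-1)
for zl,zh in((.012,.027),(.04,.07)):
    m=(d<.07)&(W[...,2]>zl)&(W[...,2]<zh); P=W[m]; print(len(P),cv2.minAreaRect((P[:,:2]*1000).astype(np.float32)),np.median(P[:,2]))
E
```

```text
t: 9.93
eef_pos: [0.5074, 0.3674, 0.2403]
tool_rot: [0.0, 0.175, 0.985, -0.0]
contact_force: [0.3, -0.4, 0.4]
gripper_width: 0.652
[0.50738447 0.36740343 0.24025737] 0.03540372841338582 [[-0.939, 0.344, 0.0], [0.344, 0.939, -0.001], [-0.0, -0.001, -1.0]]
3266 ((507.9697265625, 369.95562744140625), (66.03624725341797, 89.91474151611328), 69.67813873291016) 0.020226633810464106
1160 ((508.1943054199219, 370.2271728515625), (21.179168701171875, 60.0829963684082), 69.61002349853516) 0.05207807079664534
```

View pics/w7.png

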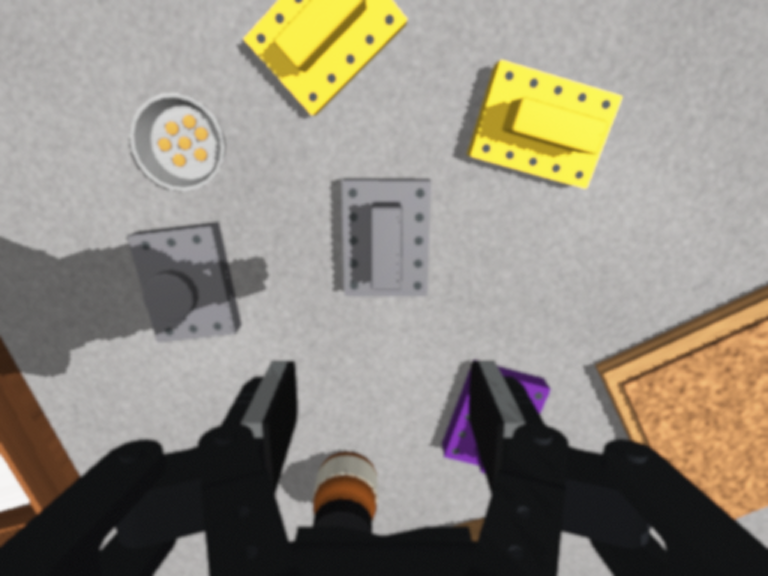

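The view confirms the grey rib guide at (386,240) in the 1.5x picture: plate 66x90 and rib 21x60, top at 0.052. I descend and grip the rib.

```bash
python3 -m jog '[[[0,2.5,45],[0,0,0],-0.3],[[0,0,50],[0,0,0],-0.3],[[0,0,50],[0,0,0],-0.3],[[0,0,40],[0,0,0],-0.3],[[0,0,22],[0,0,0],-0.3],[[0,0,10],[0,0,0],-0.3],[[0,0,0],[0,0,0],0.2],[[0,0,0],[0,0,0],0.6],[[0,0,0],[0,0,0],1],[[0,0,0],[0,0,0],1],[[0,0,0],[0,0,0],1]]' 80; python3 - <<'E'
from h import *
o=bot.get_obs();print(np.round(o["eef_pos"],4)); p,W=cloud("wrist"); save(p,"pics/w8.png")
E
```

```text
t: 11.35
eef_pos: [0.5087, 0.3704, 0.025]
tool_rot: [0.001, 0.175, 0.985, 0.001]
contact_force: [-0.3, -1.0, 7.5]
gripper_width: 0.244
[0.5087 0.3704 0.025 ]
```

View pics/w8.png

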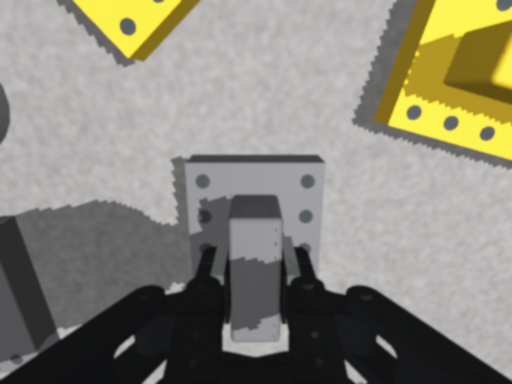

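```bash
python3 -m jog '[[[0,0,-15],[0,0,0],1],[[0,0,-40],[0,0,0],1],[[0,0,-45],[0,0,0],1],[[0,0,-45],[0,0,0],1],[[0,0,0],[0,0,0],1]]'; python3 - <<'E'
from h import *
p,W=cloud("side"); save(p,"pics/s9.png",(90,50,290,200),3.5)
o=bot.get_obs(); print(o["contact_force"],o["gripper_width"])
plan([((.54,-.0772,.16),Rdown(86),10)])
E
```

```text
t: 12.02
eef_pos: [0.5096, 0.3717, 0.1733]
tool_rot: [0.002, 0.175, 0.985, 0.003]
contact_force: [0.5, -0.5, -4.2]
gripper_width: 0.242
[-0.15730296 -0.07634673 -4.85391858] 0.2419797871036792
goal [ 0.54   -0.0772  0.16  ]
   [-18.4, -41.0, 0.9] [0.02, 0.01, -1.61]
   [-17.2, -41.5, 1.0] [0.02, 0.01, -1.61]
   [-16.1, -41.9, 1.0] [0.02, 0.01, -1.61]
   [-14.9, -42.4, 1.0] [0.02, 0.01, -1.61]
   [-13.7, -42.8, 1.0] [0.02, 0.01, -1.61]
   [-12.5, -43.1, 1.0] [0.02, 0.01, -1.61]
   [-11.3, -43.5, 1.0] [0.02, 0.01, -1.61]
   [-10.0, -43.8, 1.0] [0.02, 0.01, -1.61]
   [-8.8, -44.0, 1.0] [0.02, 0.01, -1.61]
   [-7.5, -44.3, 1.0] [0.02, 0.01, -1.61]
```

View pics/s9.png

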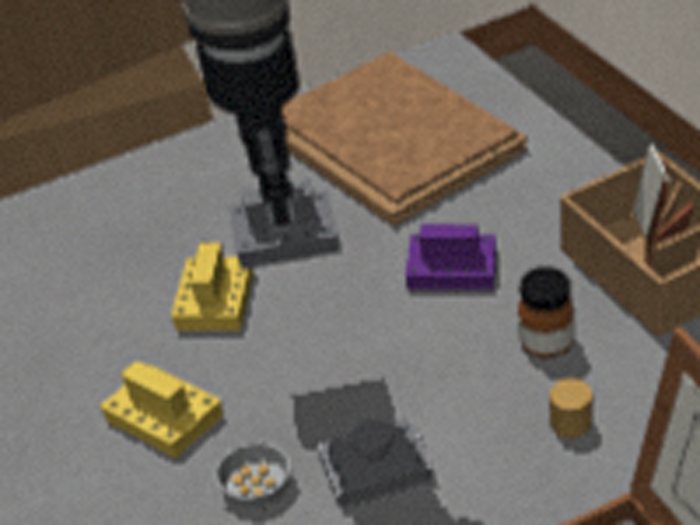

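The guide is lifted and hangs level. I carry it over the case.

```bash
python3 -m jog '[[[-18.4,-41,1],[0,0,-1.6],1],[[-17.2,-41.5,1],[0,0,-1.6],1],[[-16,-42,1],[0,0,-1.6],1],[[-15,-42.4,1],[0,0,-1.6],1],[[-13.7,-42.8,1],[0,0,-1.6],1],[[-12.5,-43,1],[0,0,-1.6],1],[[-11.3,-43.5,1],[0,0,-1.6],1],[[-10,-43.8,1],[0,0,-1.6],1],[[-8.8,-44,1],[0,0,-1.6],1],[[-7.5,-44.3,1],[0,0,-1.6],1],[[0,0,0],[0,0,0],1],[[0,0,0],[0,0,0],1]]'; python3 - <<'E'
from h import *
o=bot.get_obs(); print(np.round(o["eef_pos"],4),np.round(Rt(o["tool_rot"]).as_matrix(),4).tolist(),o["gripper_width"],np.linalg.norm(o["joint_vel"]))
p,W=cloud("wrist"); save(p,"pics/w10.png"); np.save("pics/w10W.npy",W)
r=Rt(o["tool_rot"])
# guide plate in tool frame
L=r.inv().apply((W.reshape(-1,3)-o["eef_pos"])).reshape(W.shape)
m=(L[...,2]>-.002)&(L[...,2]<.012)&(abs(L[...,1])<.05)&(L[...,0]>0)&(L[...,0]<.07)
P=L[m]; print(len(P),"x max",np.percentile(P[:,0],[98,99.5]),"y",np.percentile(P[:,1],[.5,1,50,99,99.5]),"z",np.median(P[:,2]))
A=np.c_[P[:,:2],np.ones(len(P))];print("tilt fit",np.linalg.lstsq(A,P[:,2],rcond=None)[0])
p,W=cloud("side"); save(p,"pics/s10.png",(150,50,400,300),2.4)
E
```

```text
t: 13.58
eef_pos: [0.5378, -0.0774, 0.1573]
tool_rot: [-0.001, 0.036, 0.999, 0.0]
contact_force: [-0.3, 1.2, -3.8]
gripper_width: 0.244
[ 0.5378 -0.0774  0.1573] [[-0.9974, 0.0725, -0.0027], [0.0725, 0.9974, 0.0006], [0.0027, 0.0004, -1.0]] 0.2440345735703621 0.02857433077250352
9048 x max [0.0452788  0.04541507] y [-3.24225525e-02 -3.21707706e-02  7.34677228e-05  3.28286987e-02
  3.30622211e-02] z 0.004745276536366165
tilt fit [0.01781077 0.001054   0.00432852]
```

View pics/w10.png

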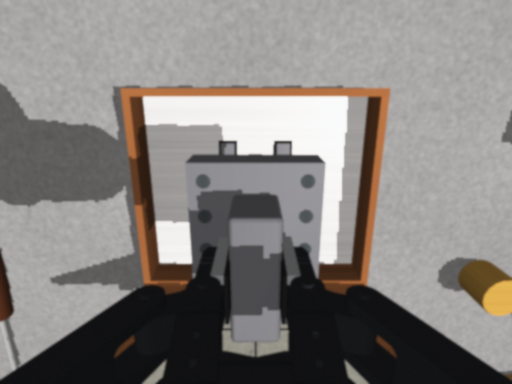

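View pics/s10.png

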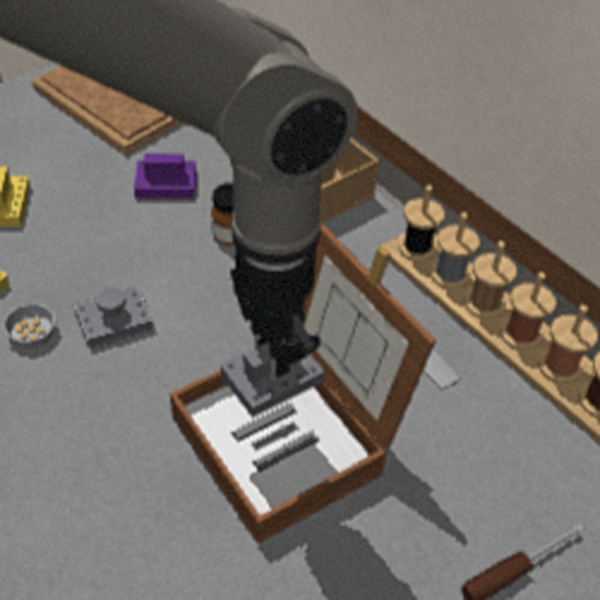

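Guide centred in the jaws (front edge 45 mm, sides ±33 mm), nearly level, plate top 5 mm beyond the TCP. I align over the pin and descend to just above it.

```bash
python3 -m jog '[[[-10,0.3,25],[0,0,0],1],[[-7,0.3,30],[0,0,0],1],[[0,0,25],[0,0,0],1],[[0,0,12],[0,0,0],1],[[0,0,0],[0,0,0],1],[[0,0,0],[0,0,0],1]]'; python3 - <<'E'
from h import *
o=bot.get_obs(); print(np.round(o["eef_pos"],4),np.round(o["tool_rot"],4),np.round(o["contact_force"],1))
E
```

```text
t: 14.42
eef_pos: [0.5567, -0.0784, 0.0674]
tool_rot: [0.001, 0.036, 0.999, 0.0]
contact_force: [0.0, -0.8, -2.0]
gripper_width: 0.248
[ 0.5567 -0.0784  0.0674] [8.000e-04 3.600e-02 9.994e-01 0.000e+00] [ 0.  -0.8 -2. ]
```

```bash
python3 -m jog '[[[1,0.2,4],[0,0,0],1],[[0,0,4],[0,0,0],1],[[0,0,4],[0,0,0],1],[[0,0,4],[0,0,0],1],[[0,0,0],[0,0,0],1]]'; python3 - <<'E'
from h import *
o=bot.get_obs(); print(np.round(o["eef_pos"],4),np.round(o["tool_rot"],4),np.round(o["contact_force"],1))
E
```

```text
t: 15.05
eef_pos: [0.5549, -0.0784, 0.0503]
tool_rot: [-0.0, 0.036, 0.999, -0.0]
contact_force: [-0.8, 0.5, -2.9]
gripper_width: 0.243
[ 0.5549 -0.0784  0.0503] [-1.000e-04  3.620e-02  9.993e-01 -0.000e+00] [-0.8  0.5 -2.9]
```

The guide went past the tip height (bottom about 5.5 mm above the bed) with no upward force, so it is over the pin. Now pressing down.

```bash
python3 -m jog '[[[0,0,2],[0,0,0],1],[[0,0,2],[0,0,0],1],[[0,0,0],[0,0,0],1]]' 100; python3 -m jog '[[[0,0,2],[0,0,0],1],[[0,0,1],[0,0,0],1],[[0,0,0],[0,0,0],1]]'; python3 - <<'E'
from h import *
o=bot.get_obs(); print(np.round(o["eef_pos"],4),np.round(o["contact_force"],1))
E
```

```text
t: 15.42
eef_pos: [0.5551, -0.0784, 0.0468]
tool_rot: [0.0, 0.036, 0.999, 0.0]
contact_force: [-2.2, 0.4, 5.5]
gripper_width: 0.238
t: 15.8
eef_pos: [0.555, -0.0784, 0.045]
tool_rot: [0.0, 0.036, 0.999, 0.0]
contact_force: [-7.7, 1.2, 17.9]
gripper_width: 0.239
[ 0.555  -0.0784  0.045 ] [-7.7  1.2 17.9]
```

```bash
python3 -m jog '[[[0.7,0,1],[0,0,0],1],[[0,0,0.5],[0,0,0],1],[[0,0,0],[0,0,0],1],[[0,0,0],[0,0,0],1]]'; python3 - <<'E'
from h import *
o=bot.get_obs(); print(np.round(o["eef_pos"],4),np.round(o["contact_force"],1),np.round(o["torque"],2))
p,W=cloud("wrist"); save(p,"pics/w11.png")
r=Rt(o["tool_rot"]); 
m=(W[...,2]>.03)&(W[...,2]<.05)&(abs(W[...,1]+.078)<.05)&(W[...,0]>.49)&(W[...,0]<.6)
P=W[m]; A=np.c_[P[:,:2],np.ones(len(P))]; print(len(P),"plate top z",np.median(P[:,2]),"slope",np.linalg.lstsq(A,P[:,2],rcond=None)[0])
m2=m&(W[...,0]<.545); print("front half x min",np.percentile(W[m2][:,0],[.5,1]))
p,W=cloud("side"); save(p,"pics/s11.png",(150,50,400,300),2.4)
H=np.array([0.628,-0.0846,0.055]); c=np.radians(-4.2); ux=np.array([np.cos(c),np.sin(c),0]); uy=np.array([-np.sin(c),np.cos(c),0])
d=W-H; X=d@ux;Y=d@uy;Z=d[...,2]
m=(Y<-.02)&(Y>-.08)&(Z>.03)&(Z<.16)&(X>-.03)&(X<.08)
P=np.c_[X[m],Y[m],Z[m]]; s=np.linalg.lstsq(np.c_[P[:,1:],np.ones(len(P))],P[:,0],rcond=None)[0]; print("lid",len(P),np.pi/2+np.arctan(s[1]))
E
```

```text
t: 16.3
eef_pos: [0.5551, -0.0784, 0.045]
tool_rot: [0.001, 0.036, 0.999, 0.0]
contact_force: [-11.0, 1.6, 30.6]
gripper_width: 0.241
[ 0.5551 -0.0784  0.045 ] [-11.    1.6  30.6] [0.25 2.19 0.09]
9791 plate top z 0.040292972121011184 slope [ 0.02546387 -0.00151643  0.0266148 ]
front half x min [0.50781286 0.50811467]
lid 722 1.7796249885196425
```

View pics/w11.png

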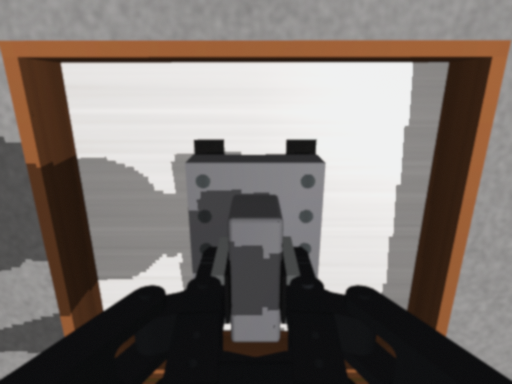

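View pics/s11.png

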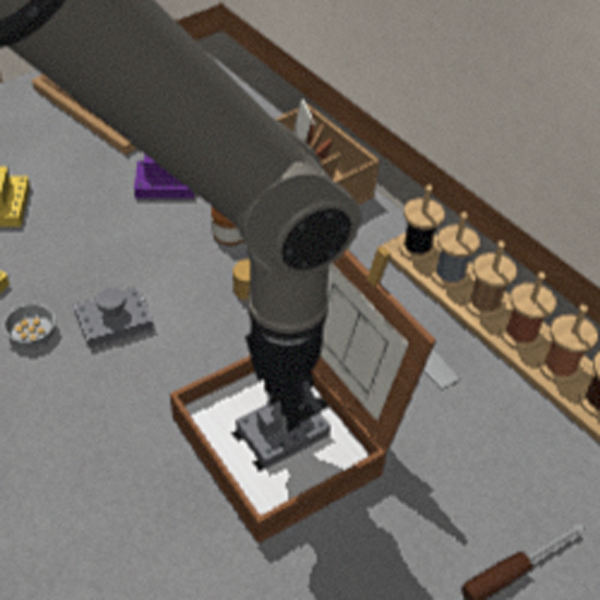

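The bars look flush (their black slots show at (209,147) and (300,147)) and the lid is unchanged, but the plate seems slightly tilted. I check against the bed plane in the same picture.

```bash
python3 - <<'E'
from h import *
p,W=cloud("wrist")
o=bot.get_obs()
def fit(m):
    P=W[m]; c=P.mean(0); A=np.c_[P[:,:2]-c[:2],np.ones(len(P))]; s=np.linalg.lstsq(A,P[:,2],rcond=None)[0]; return len(P),np.round(c,4),np.round(s,4)
Y=W[...,1]+.078
print("bed",fit((W[...,2]>.012)&(W[...,2]<.027)&(abs(Y)>.036)&(abs(Y)<.08)&(W[...,0]>.48)&(W[...,0]<.6)))
print("plate",fit((W[...,2]>.034)&(W[...,2]<.045)&(abs(Y)<.03)&(abs(Y)>.014)&(W[...,0]>.508)&(W[...,0]<.6)))
m=(W[...,2]>.065)&(W[...,2]<.085)&(abs(Y)<.008)&(W[...,0]>.52)&(W[...,0]<.6);print("rib",fit(m),W[m][:,0].min(),W[m][:,0].max())
print(np.round(Rt(o["tool_rot"]).as_matrix(),4).tolist())
E
```

```text
bed (30258, array([ 0.5303, -0.075 ,  0.0202]), array([-0.0001,  0.    ,  0.0202]))
plate (5642, array([ 0.5304, -0.0777,  0.0402]), array([ 0.0071, -0.0014,  0.0402]))
rib (5038, array([ 0.5509, -0.078 ,  0.072 ]), array([ 0.0172, -0.0024,  0.072 ])) 0.5236864020790248 0.5851985504010895
[[-0.9974, 0.0727, 0.0018], [0.0727, 0.9974, 0.0008], [-0.0017, 0.0009, -1.0]]
```

Bed 0.0202, plate top 0.0402: exactly 20 mm apart, so the guide is home, with tilt about 0.01 rad and lid at 1.78 rad. A short hold to confirm it is steady, then I hand in.

```bash
python3 -m jog '[[[0,0,0],[0,0,0],1],[[0,0,0],[0,0,0],1],[[0,0,0],[0,0,0],1],[[0,0,0],[0,0,0],1]]'; python3 - <<'E'
from h import *
o=bot.get_obs(); print(np.round(o["eef_pos"],4),np.round(o["contact_force"],1),np.abs(o["joint_vel"]).max())
W0=np.load("pics/topW.npy")
p,W=cloud("top"); save(p,"pics/t12.png",(100,100,420,280),2.4)
for t in("knob_guide","dish","weight","jar","ruler","awl","mallet"):
    r=bot.find_in("top",t)[:1]
    if r: print(t,r[0]["score"],np.array(r[0]["xy"])*[512,384])
print(bot.hand_in())
E
```

```text
t: 16.95
eef_pos: [0.5551, -0.0784, 0.045]
tool_rot: [0.001, 0.036, 0.999, 0.0]
contact_force: [-10.8, 1.5, 31.6]
gripper_width: 0.238
[ 0.5551 -0.0784  0.045 ] [-10.8   1.5  31.6] 0.0017844177382642752
knob_guide 0.8 [206.6944 210.7008]
dish 0.64 [193.792  238.8864]
weight 0.66 [222.5152 160.0128]
jar 0.48 [195.3792 149.6064]
ruler 0.74 [271.9232 128.2176]
mallet 0.3 [209.8176 211.5072]
the job is handed in; nothing more can be done
None
```

View pics/t12.png

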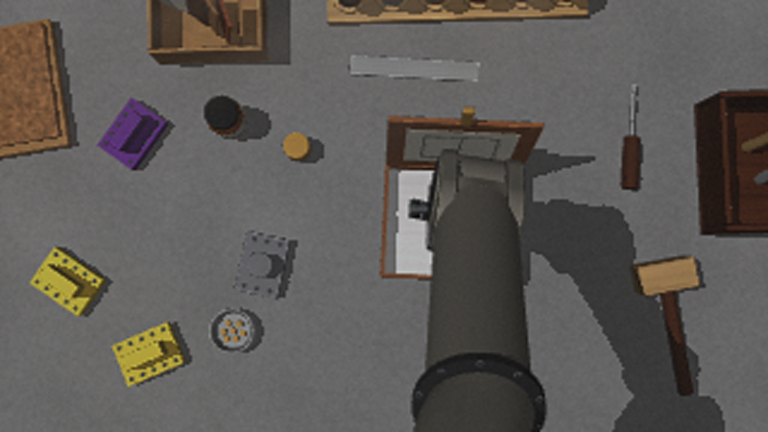

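I raised the lid by its tab and left it standing. I then set the grey rib guide over the pin, pressed it home, and handed in at 17 s with the arm still holding it down.

**Last checks:**
- **Lid:** the depth picture gives 1.78 rad and the pose of the tab grip gave 1.83 rad. These disagree slightly, but both are inside 1.66 to 2.01.
- **Pin:** it stood about 11.5 mm behind the bed centre, towards the hinge. The TCP held within about 1 mm of that point.
- **Guide home:** the plate top reads 20.0 mm above the bed, so the underside is on the bed. I did not measure how far the bars are pressed, but they look flush.
- **Hold:** about 31 N of downward press with the grip command at 100 N, and the arm at rest.
- **Other things on the bench:** none looked shifted in the last top picture. The finder missed the awl and misplaced the mallet, so for those two I went by eye.

**Not perfect:** a sideways force of about 11 N from the pin remained, and the guide tilts slightly. The plate fit gave about 0.01 rad, the rib 0.017 and a rougher first fit 0.025; the limit is 0.06.

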